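# Release a bent lamp bracket from its die

### The arm

A 6-joint arm with a two-finger parallel gripper is mounted at the origin on the work surface. World frame = base frame: x ahead of the robot, y to its left, z up, the work surface at z = 0. Lengths are in m, angles in rad, forces in N, time in s.
With the tool pointing down it reaches from about 0.35 to 0.775 m from the base axis. Payload 5.5 kg.
Tool frame: the origin (TCP) lies between the finger pads; the fingertips stand 8 mm ahead of it and the grasp point (between the pads) lies 11 mm behind it; z points along the fingers, y is the line along which they close (so a half turn about z gives the same grasp; the last joint's range is limited). The gripper opens to 85 mm and grips with 20 to 120 N. Pads are 22 mm wide; open, the fingers measure 114 mm over their backs; the gripper's body (76 mm by 85 mm) begins 54 mm behind the grasp point. The pads swing forward as they close: fully open they stand 13 mm farther back than shut.
Start: joints at [1.096, 0.313, 0.046, 1.304, 0, 1.431], TCP at [0.189, 0.543, 0.239] pointing down, gripper open.
Joint ranges: [-2.76, 2.76], [-0.86, 1.69], [-1.03, 1.26], [-2.2, 2.34], [-1.47, 1.5], [-3.14, 3.14]. Speed limits (rad/s): [2.57, 2.57, 3.14, 3.14, 3.14, 3.14].

### API

Orientations are given as a unit quaternion [w, x, y, z].
In Python, from workcell import env gives the robot as it stands.
- The arm moves only by the tool move_arm, never from a script. Its argument "moves" is one flat list of numbers, 5 for each row, row after row: the shift along the world's x, y, z in m, then the turn about the world's z in rad, then the finger opening in m, from 0 to 0.0854. A call has 1 to 12 rows; each row is the pose to reach, as a shift and turn from the pose commanded when the call began; what a row does not reach only later rows make up. A row lasts 1/12 s, in which the tool goes at most 41.7 mm and 7.16 degrees, less where a joint would pass 70% of its speed; a pose out of reach is approached as far as the arm can. A call with a gripper value outside its range is refused whole. The fingers move at their own pace and stop on an object; "newtons" is the grip in N (left out, the last holds). Time passes only in rows, so rows that repeat a pose let the fingers close. It gives the time, the measured TCP pose, the force, the opening and the grip force at its end, in the units of the state.
- env.get_state(): the state, without advancing time (a new reading comes with each control period).
- env.read_camera(name): name is "scene" or "top"; returns a dict with "pixels" (480x640x3 uint8, red, green, blue), "camera_matrix" (3x3 intrinsics, pixels), "rvec" (rotation vector, rad) and "tvec" (3), from world to camera coordinates, as OpenCV has them. Camera axes: x right, y down, z forward; pixel columns grow to the right and rows downward; lengths in m; the calibration is good to about 2 mm. A picture is of the moment at which its call begins. There is no depth.
- env.hand_in(): hands the job in; it is judged then, once.
The state is a dict: "clock": time; "joint_pos": joint angles; "qvel": joint speeds; "tau": joint torques, N m; "tcp_pos": TCP position; "orientation": TCP orientation; "wrist_force": force on the tool from outside, world axes, zero at the start; "ft_torque": the same for the moment, N m; "finger_gap": finger opening in m; "grip_force": force on a finger pad.
Only numpy, scipy, OpenCV 4.12 (cv2) and the standard library are available. Lean on these libraries where they do the work, as an engineer would, in place of code of your own. Each camera call takes 0.05 s, during which the arm holds its last target. There are 200 camera calls.

### The job

The lamp bracket in the bending die is finished. Pull the die's spring-loaded locating pin straight back to its stop by its black knob, so that the catch drops and the pin stays parked, then lift the bracket out of the die and set it down in the parts tray beside the one already made; do not drop it in. Leave the pin parked and the other things on the bench where they are.

Things in the scene. Friction and masses are not known exactly. Their poses are not given: they have to be found in the camera images.
- die: bending die bolted to the bench: base plate 185 x 100 x 15 mm, grey die block 100 x 70 mm, its top at z 62 mm. Origin on the bench under the middle of the block's open pocket, z up. Pocket 64 (x) by 28 (y) mm, floor at z 30 mm. On the block's -x side a slotted pillow block (34 mm wide, x -50 to -95 mm, top at z 74 mm) carries the sprung locating pin and its catch.
- knob (a point): middle of the pin's black ribbed pull knob: cylinder 28 mm across and 26 mm long, axis along the die's x, 50 mm above the bench, 121 mm from the die's origin towards die -x when home. Moves with the pin; axes as the die's. 13 mm of bare 22 mm shank lies between knob and pillow block when home; beside and behind the knob it is free.
- pin (a joint): travel of the sprung pin in m: 0 = home, the pin's 8 mm tip through the hole in the bracket's leg so that it cannot be lifted; grows as the knob is pulled straight along die -x; 0.035 = stop. The spring pulls back with 5 N at home, 12 N at the stop. Past 0.032 the catch drops and the pin then stays at about 0.031, clear of the bracket, when let go; let go earlier, it springs home.
- catch (a joint): angle in rad of the hold-back catch, a small sprung steel lever on top of the pillow block: about 0 = riding on the shank, about 0.19 = dropped and holding the pin out. It drops by itself and needs no touching.
- bracket: lamp bracket in the die: steel strap 25 x 4 mm bent to an L, about 95 g. Origin under the middle of the foot; foot 58 mm long along x; the leg rises at its -x end (x -29 to -25 mm) to z 70 mm. It sits with its foot on the pocket floor, axes as the die's, 1.5 to 3 mm clear all round, the leg 38 mm proud of the block. An 11 mm hole 20 mm up the leg takes the pin.
- bracket_grip (a point): point in the middle of the bracket's leg, 58 mm above the bracket's origin (12 mm below the leg's top end): pinch the leg here from above, across its 25 mm width (bracket's y axis). Axes as those of the bracket.
- tray: grey open parts tray fixed on the bench, 200 mm (x) by 160 mm (y) and 35 mm high outside, walls and floor 4 mm thick. Origin on the bench under its middle. A finished bracket stands in its +x end.
- bracket_done: bystander: an identical finished bracket standing in the tray on its foot, 55 to 62 mm from the tray's middle towards +x and up to 30 mm to either side, foot across the tray. Origin under the middle of its foot.
- hammer: bystander: ball-peen hammer, 290 mm, lying on the bench on the left, near the robot
- wrench: bystander: wrench, 190 mm, lying on the bench between die and tray
- pedal: bystander: block pedal, about 95 x 95 x 27 mm, on the right
- grease_tub: bystander: white tub, 72 mm in diameter, 75 mm high, on the right
- bell: bystander: bicycle bell, 54 mm in diameter, 35 mm high, beyond the die and tray
- lamp: bystander: bicycle head lamp, 65 x 50 x 57 mm, beyond the die and tray
- chainring: bystander: chainring, 155 mm in diameter, 4 mm thick, flat on the bench on the left
- forming_bar: bystander: steel bar 70 x 25 x 25 mm, beyond the die and tray
Things that resemble listed ones, but are neither listed nor needed, are in the scene too. What is shaped like the bracket but blue, purple or turquoise is not meant.

How it is judged:
On the way, in this order (a step that is already met when the one before it is completed fails the run):
1. the locating pin is pulled out past its catch, and the catch has dropped (value of joint pin above 0.027 m and value of joint catch above 0.12 rad), for 0.2 s.
2. the bracket is lifted clear of the die (z of bracket in the frame of die above 0.07 m), for 0.1 s.
At the end, for the whole second after the job is handed in: the bracket rests still inside the tray (its origin within 95 mm along and 75 mm across of the tray's middle, less than 40 mm up), let go, with the locating pin still out more than 27 mm and its catch down (all of step 1 and x of bracket in the frame of tray between -0.095 and 0.095 m and y of bracket in the frame of tray between -0.075 and 0.075 m and z of bracket in the frame of tray below 0.04 m and linear speed of bracket below 0.02 m/s and angular speed of bracket below 0.2 rad/s); the robot touches nothing.
It fails at once if another thing on the bench or the made bracket was moved more than 40 mm (distance of any of hammer, wrench, pedal, grease_tub, bell, lamp, chainring, forming_bar, bracket_done from where it was at the start of the episode above 0.04 m).
It fails at once if the bracket was dropped or thrown (faster than 0.9 m/s, as after a fall of 40 mm, while not held by the fingers) (linear speed of bracket above 0.9 m/s and contact force between the fingers and bracket below 0.5 N).
It also fails if it takes over 48 s, if anything falls off the work surface, if the arm or the gripper's body presses on something with over 40 N, if the wrist force passes 120 N, or if a joint passes its speed limit or range.

## Working session

There is one attempt and no reset: what is moved stays moved. The work goes in short steps, Python scripts to look and compute and a tool call to move; the robot and the scene stay as the last step left them, time stands still between calls to the robot, and variables do not carry over. Pictures are saved under pics/ and viewed, at most 10 in all, crops included, and the job is handed in when it is done.

Besides the shell and the picture viewer there is one more tool, called after "Emit:" as name(argument=value, ...) on one line, values as JSON. move_arm: Moves the arm, as the interface text tells. Its arguments: {"type":"object","properties":{"moves":{"type":"array"},"newtons":{"type":"number"}},"required":["moves"]}

```bash
mkdir -p pics
cat > h.py <<'E'
import numpy as np, cv2
from workcell import env
def cam(n):
    c=env.read_camera(n); R=cv2.Rodrigues(np.array(c['rvec'],float))[0]; t=np.array(c['tvec'],float).ravel()
    return dict(img=cv2.cvtColor(c['pixels'],cv2.COLOR_RGB2BGR),K=np.array(c['camera_matrix']),R=R,t=t,C=-R.T@t,rvec=np.array(c['rvec'],float))
def ray(c,p):
    d=c['R'].T@np.linalg.inv(c['K'])@np.array([p[0],p[1],1.]); return d/np.linalg.norm(d)
def onz(c,p,z):
    d=ray(c,p); return c['C']+d*(z-c['C'][2])/d[2]
def tri(a,p,b,q):
    A=[];v=[]
    M=np.zeros((3,3));w=np.zeros(3)
    for c,x in((a,p),(b,q)):
        d=ray(c,x);P=np.eye(3)-np.outer(d,d);M+=P;w+=P@c['C']
    return np.linalg.solve(M,w)
def proj(c,X): return cv2.projectPoints(np.array(X,float).reshape(-1,3),c['rvec'],c['t'],c['K'],None)[0].reshape(-1,2)
E
python3 - <<'E'
from h import *
for n in('scene','top'):
    c=cam(n); cv2.imwrite(f'pics/{n}0.png',c['img']); print(n,c['C'],c['K'][0,0],c['R'].round(3))
print(env.get_state())
E
```

```text
scene [1.36770585 0.30557148 1.10945056] 561.3840321330161 [[-0.314  0.949 -0.016]
 [ 0.732  0.231 -0.64 ]
 [-0.604 -0.212 -0.768]]
top [ 0.35673993 -0.01445043  1.42905257] 576.4573206698938 [[ 0.007 -1.     0.003]
 [-0.989 -0.007 -0.148]
 [ 0.148 -0.001 -0.989]]
{'clock': 0.1, 'joint_pos': array([ 1.09639967e+00,  3.13924222e-01,  4.50819661e-02,  1.30362674e+00,
       -3.78138467e-05,  1.43120132e+00]), 'qvel': array([ 0.0002224 , -0.00119572,  0.00340545,  0.00090738, -0.00236665,
       -0.00020846]), 'tau': array([ 3.01095271e-03, -4.81722593e+01,  2.99245888e+01,  1.26922419e-02,
       -1.59567699e-04,  4.29189399e-06]), 'tcp_pos': array([0.18873919, 0.54265411, 0.23849432]), 'orientation': array([-2.34713926e-04,  1.66620000e-01,  9.86020829e-01, -8.02944854e-04]), 'wrist_force': array([-0.19399935,  1.18385586,  0.66777503]), 'ft_torque': array([ 0.02916776, -0.02176803,  0.01329703]), 'grip_force': 0.0, 'finger_gap': 0.08544780085984116}
```

View pics/scene0.png

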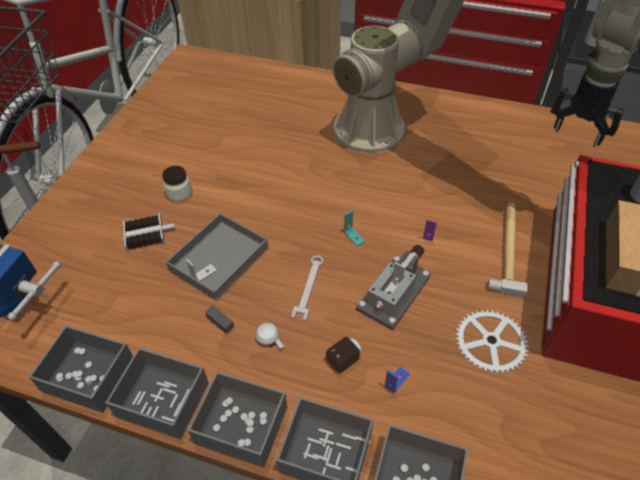

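View pics/top0.png

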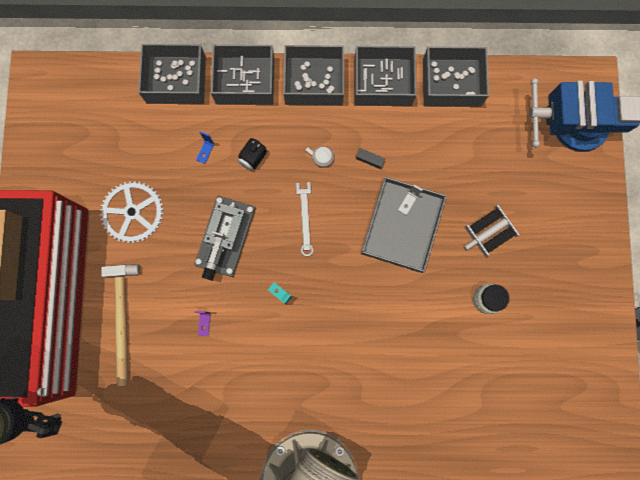

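The scene shows the die at about (395,285) with its black knob at (417,252), and the tray at (218,256). In the top view the die is at (225,237), the knob at (209,271) and the tray at (404,225). Next I'll enlarge both views.

Run:
```python
from h import *
a=cv2.imread('pics/top0.png')[190:290,185:265]; b=cv2.imread('pics/scene0.png')[235:335,350:440]
r=lambda i,f:cv2.resize(i,None,fx=f,fy=f,interpolation=cv2.INTER_CUBIC)
o=np.zeros((480,800,3),np.uint8); A=r(a,4.7);B=r(b,4.7); o[:470,:376]=A; o[:470,376:376+423]=B[:, :424]
for i in range(0,100,10):
    cv2.line(o,(0,int(i*4.7)),(6,int(i*4.7)),(0,255,255),1);cv2.line(o,(376,int(i*4.7)),(382,int(i*4.7)),(0,255,255),1)
    cv2.line(o,(int(i*4.7),470),(int(i*4.7),479),(0,255,255),1)if i<80 else 0
    cv2.line(o,(376+int(i*4.7),470),(376+int(i*4.7),479),(255,255,0),1)if i<90 else 0
cv2.imwrite('pics/z1.png',o)
```

```text
(no output)
```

View pics/z1.png

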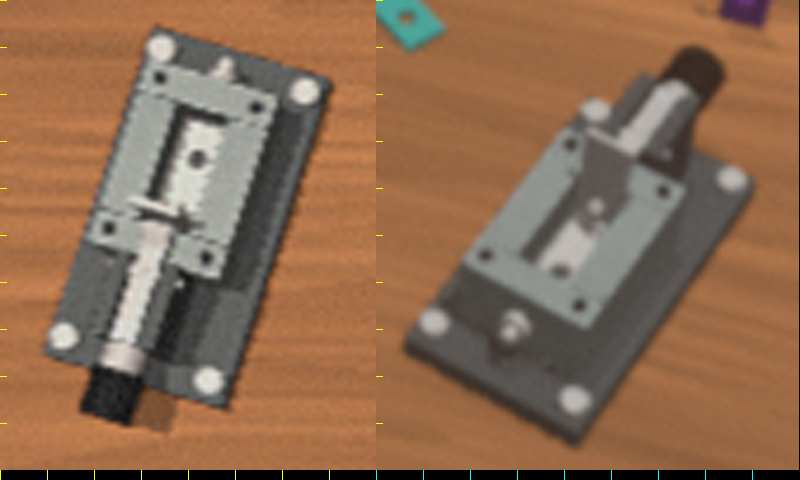

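The crops show the four block-top screws in both views. Top: (160,77), (256,107), (207,258), (109,228); scene: (580,305), (485,255), (570,145), (663,191). The knob and leg are clear as well.

```bash
cat >> h.py <<'E'
def T(u,v): return (185+(u+.5)/4.7-.5,190+(v+.5)/4.7-.5)
def S(u,v): return (350+(u-376+.5)/4.7-.5,235+(v+.5)/4.7-.5)
E
python3 - <<'E'
from h import *
t=cam('top'); s=cam('scene')
tp=[(160,77),(256,107),(207,258),(109,228)]; sp=[(580,305),(485,255),(570,145),(663,191)]
P=np.array([tri(t,T(*a),s,S(*b)) for a,b in zip(tp,sp)]); print(P.round(4))
c=P.mean(0); d=(P[0]+P[1]-P[2]-P[3])/2; yaw=np.arctan2(d[1],d[0]); print('die',c,yaw,np.linalg.norm(d))
print('baseplate z15'); 
bt=[(160,48),(305,91),(208,380),(63,335)]; bs=[(575,399),(434,321),(595,110),(732,178)]
B=np.array([tri(t,T(*a),s,S(*b)) for a,b in zip(bt,bs)]); print(B.round(4)); d=(B[0]+B[1]-B[2]-B[3]); print(np.arctan2(d[1],d[0]))
for a,b in (((130,201),(632,155)),((192,216),(587,130))): print('leg',tri(t,T(*a),s,S(*b)).round(4))
# predicted knob & check
def die(p): 
    R=np.array([[np.cos(yaw),-np.sin(yaw)],[np.sin(yaw),np.cos(yaw)]]); return np.r_[c[:2]+R@p[:2],p[2]]
k=die(np.array([-.121,0,.05])); print('knob',k,'top px',proj(t,k),'scene',proj(s,k))
g=t['img'].astype(int).max(2); m=((g<50)*255).astype(np.uint8)[255:285,195:225]; n,l,st,ce=cv2.connectedComponentsWithStats(m); print(st[1:],ce[1:]+[195,255])
# tray inner by saturation, contour
for nm,cc,(x0,y0,x1,y1) in(('top',t,(350,170,455,280)),('scene',s,(158,205,280,305))):
    h=cv2.cvtColor(cc['img'],cv2.COLOR_BGR2HSV)[y0:y1,x0:x1]; m=((h[...,1]<70)*255).astype(np.uint8)
    m=cv2.morphologyEx(m,cv2.MORPH_OPEN,np.ones((5,5)))
    q=max(cv2.findContours(m,0,2)[0],key=cv2.contourArea); r=cv2.minAreaRect(q)
    ap=cv2.approxPolyDP(cv2.convexHull(q),5,True).reshape(-1,2)+[x0,y0]; print(nm,ap.tolist())
    print([onz(cc,p,.035)[:2].round(3).tolist() for p in ap])
E
```

```text
[[0.6455 0.2254 0.0638]
 [0.6304 0.1753 0.0631]
 [0.552  0.1984 0.0624]
 [0.5669 0.2487 0.0634]]
die [0.59870179 0.2119184  0.06317124] -0.28722562682859115 0.08188377347593256
baseplate z15
[[0.6702 0.2329 0.0216]
 [0.6474 0.1558 0.0215]
 [0.4937 0.2017 0.0219]
 [0.5166 0.2785 0.0223]]
-0.28921283812065207
leg [0.5755 0.232  0.0967]
leg [0.5675 0.2044 0.0957]
knob [0.48265874 0.24619681 0.05      ] top px [[208.33570052 273.77059124]] scene [[416.18264457 251.74417803]]
[[22  0  8 12 50]
 [ 8 13 13 12 98]] [[220.54       260.34      ]
 [208.78571429 273.41836735]]
top [[385, 178], [445, 195], [424, 271], [362, 253]]
[[0.726, -0.182], [0.684, -0.33], [0.495, -0.274], [0.538, -0.124]]
scene [[223, 215], [265, 238], [266, 247], [213, 297], [171, 271], [168, 260]]
[[0.5, -0.261], [0.541, -0.126], [0.568, -0.113], [0.745, -0.175], [0.707, -0.304], [0.679, -0.327]]
```

Emit:
move_arm(moves=[0.024,-0.024,0,0.01,0.085,0.05,-0.05,0,0.02,0.085,0.08,-0.081,0,0.03,0.085,0.11,-0.112,-0.01,0.04,0.085,0.14,-0.142,-0.02,0.047,0.085,0.17,-0.172,-0.03,0.047,0.085,0.2,-0.203,-0.04,0.047,0.085,0.23,-0.233,-0.05,0.047,0.085,0.26,-0.264,-0.06,0.047,0.085,0.28,-0.284,-0.08,0.047,0.085,0.292,-0.296,-0.08,0.047,0.085,0.292,-0.296,-0.08,0.047,0.085])

```text
clock: 1.2
tcp_pos: [0.4833, 0.2435, 0.1574]
orientation: [-0.001, 0.146, 0.989, -0.001]
wrist_force: [0.7, 0.3, -0.2]
finger_gap: 0.0848
grip_force: 0.0
```

Emit:
move_arm(moves=[0,0,-0.02,0.005,0.085,0,0,-0.045,0.005,0.085,0,0,-0.065,0.005,0.085,0,0,-0.08,0.005,0.085,0,0,-0.095,0.005,0.085,0,0,-0.105,0.005,0.085,0,0,-0.115,0.005,0.085,0,0,-0.115,0.005,0.085])

```text
clock: 1.87
tcp_pos: [0.4796, 0.247, 0.0427]
orientation: [-0.001, 0.141, 0.99, -0.001]
wrist_force: [0.5, 0.5, -0.4]
finger_gap: 0.0847
grip_force: 0.0
```

Run:
```python
from h import *
t=cam('top'); s=cam('scene')
st=env.get_state(); print(st['tcp_pos'],st['wrist_force'])
a=t['img'][220:310,170:250]; b=s['img'][195:285,370:460]
r=lambda i:cv2.resize(i,None,fx=4.7,fy=4.7,interpolation=cv2.INTER_CUBIC)
cv2.imwrite('pics/z2.png',np.hstack([r(a),r(b)]))
```

```text
[0.48084528 0.24734377 0.04447469] [-0.64880338 -0.47189074  0.03596223]
```

View pics/z2.png

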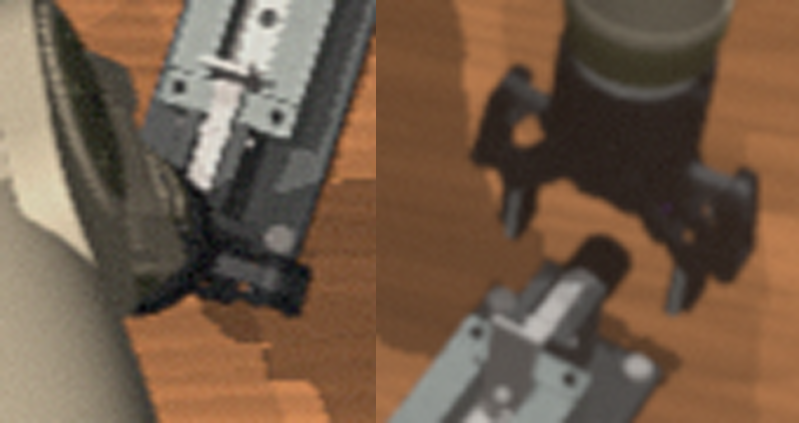

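The knob, at (600,260) in the right crop, sits between the two fingertips at (512,230) and (680,305). Closing now.

Emit:
move_arm(moves=[0,0,0,0,0.04,0,0,0,0,0.02,0,0,0,0,0.015,0,0,0,0,0.015,0,0,0,0,0.015,0,0,0,0,0.015,0,0,0,0,0.015,0,0,0,0,0.015], newtons=80)

```text
clock: 2.63
tcp_pos: [0.4814, 0.2476, 0.0451]
orientation: [0.0, 0.141, 0.99, 0.001]
wrist_force: [-0.7, 0.9, 5.9]
finger_gap: 0.0258
grip_force: 78.4
```

Emit:
move_arm(moves=[0,0,0,0,0.045,0,0,0,0,0.045,0,0,-0.003,0,0.045,0,0,-0.006,0,0.045,0,0,-0.006,0,0.03,0,0,-0.006,0,0.015,0,0,-0.006,0,0.015,0,0,-0.006,0,0.015,0,0,-0.006,0,0.015,0,0,-0.006,0,0.015])

```text
clock: 3.47
tcp_pos: [0.4806, 0.2477, 0.038]
orientation: [-0.0, 0.141, 0.99, 0.001]
wrist_force: [-0.4, 5.5, -3.6]
finger_gap: 0.0258
grip_force: 78.7
```

Emit:
move_arm(moves=[-0.004,0.0012,-0.006,0,0.015,-0.008,0.0024,-0.006,0,0.015,-0.012,0.0036,-0.006,0,0.015,-0.016,0.0047,-0.006,0,0.015,-0.02,0.0059,-0.006,0,0.015,-0.024,0.0071,-0.006,0,0.015,-0.028,0.0083,-0.006,0,0.015,-0.031,0.0092,-0.006,0,0.015,-0.033,0.0098,-0.006,0,0.015,-0.034,0.0101,-0.006,0,0.015,-0.034,0.0101,-0.006,0,0.015,-0.034,0.0101,-0.006,0,0.015])

```text
clock: 4.47
tcp_pos: [0.4549, 0.2557, 0.0374]
orientation: [0.008, 0.142, 0.99, -0.001]
wrist_force: [6.4, -10.6, 22.3]
finger_gap: 0.0259
grip_force: 81.3
```

My z shift was counted twice, so the tool is pressing 6 mm low. I'll correct that first.

Emit:
move_arm(moves=[0,0,0.003,0,0.015,0,0,0.006,0,0.015,0,0,0.006,0,0.015,0,0,0.006,0,0.015])

```text
clock: 4.8
tcp_pos: [0.4508, 0.2566, 0.0382]
orientation: [0.003, 0.142, 0.99, -0.0]
wrist_force: [9.7, 0.7, -12.9]
finger_gap: 0.0254
grip_force: 82.5
```

Emit:
move_arm(moves=[-0.002,0.0006,-0.002,0,0.015,-0.004,0.0012,-0.002,0,0.015,-0.005,0.0015,-0.002,0,0.015,-0.006,0.0018,-0.002,0,0.015,-0.006,0.0018,-0.002,0,0.015,-0.006,0.0018,-0.002,0,0.015])

```text
clock: 5.3
tcp_pos: [0.4471, 0.2578, 0.038]
orientation: [0.006, 0.142, 0.99, -0.001]
wrist_force: [12.0, -4.3, -3.1]
finger_gap: 0.0257
grip_force: 83.7
```

Emit:
move_arm(moves=[-0.002,0.0006,0,0,0.015,-0.004,0.0012,0,0,0.015,-0.004,0.0012,0,0,0.015,-0.004,0.0012,0,0,0.015])

```text
clock: 5.63
tcp_pos: [0.4471, 0.2579, 0.0381]
orientation: [0.01, 0.143, 0.99, -0.002]
wrist_force: [23.7, -9.9, -11.2]
finger_gap: 0.0257
grip_force: 82.3
```

Run:
```python
from h import *
s=cam('scene')
st=env.get_state(); print(st['tcp_pos'],st['wrist_force'])
b=s['img'][195:285,370:460]
cv2.imwrite('pics/z3.png',cv2.resize(b,None,fx=6,fy=6,interpolation=cv2.INTER_CUBIC))
```

```text
[0.44713228 0.25792576 0.03808316] [ 24.02967438  -9.86935631 -11.69587009]
```

View pics/z3.png

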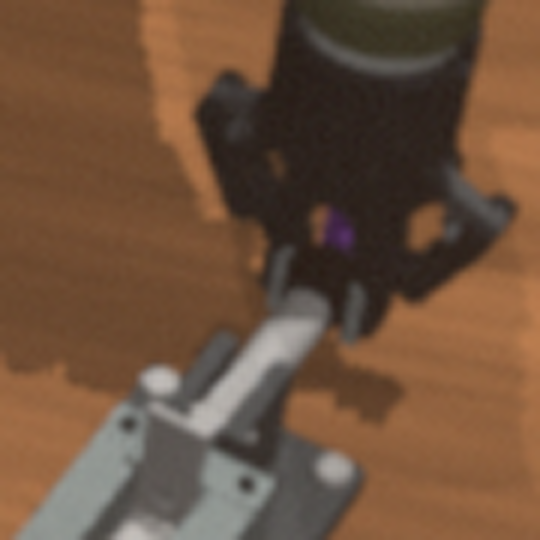

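The knob is in the jaws and the shank is extended. Force rises with no further motion, so the pin is at its stop. I'll ease off and release.

Emit:
move_arm(moves=[0.004,-0.0012,0,0,0.015,0.007,-0.002,0,0,0.015,0.01,-0.003,0.001,0,0.015,0.012,-0.0036,0.001,0,0.015,0.012,-0.0036,0.001,0,0.015])

```text
clock: 6.1
tcp_pos: [0.4511, 0.2565, 0.0379]
orientation: [0.002, 0.141, 0.99, 0.0]
wrist_force: [5.0, 1.6, -1.4]
finger_gap: 0.0255
grip_force: 84.0
```

Emit:
move_arm(moves=[0,0,0,0,0.03,0,0,0,0,0.05,0,0,0,0,0.085,0,0,0,0,0.085,0,0,0,0,0.085,0,0,0.015,0,0.085,0,0,0.04,0,0.085,0,0,0.08,0,0.085,0,0,0.12,0,0.085,0,0,0.12,0,0.085,0,0,0.12,0,0.085])

```text
clock: 7.02
tcp_pos: [0.4507, 0.2574, 0.1603]
orientation: [0.003, 0.141, 0.99, 0.001]
wrist_force: [-0.5, -0.5, -0.3]
finger_gap: 0.0845
grip_force: 0.0
```

Run:
```python
from h import *
s=cam('scene'); t=cam('top')
st=env.get_state(); print(st['tcp_pos'],st['wrist_force'])
a=t['img'][190:290,185:265]; b=s['img'][235:335,350:440]; b2=s['img'][215:315,350:440]
r=lambda i:cv2.resize(i,None,fx=4.7,fy=4.7,interpolation=cv2.INTER_CUBIC)
cv2.imwrite('pics/z4.png',np.hstack([r(a),r(b2)]))
```

```text
[0.44845721 0.25647337 0.15700305] [ 0.31912379 -1.1227949  -0.01175303]
```

View pics/z4.png

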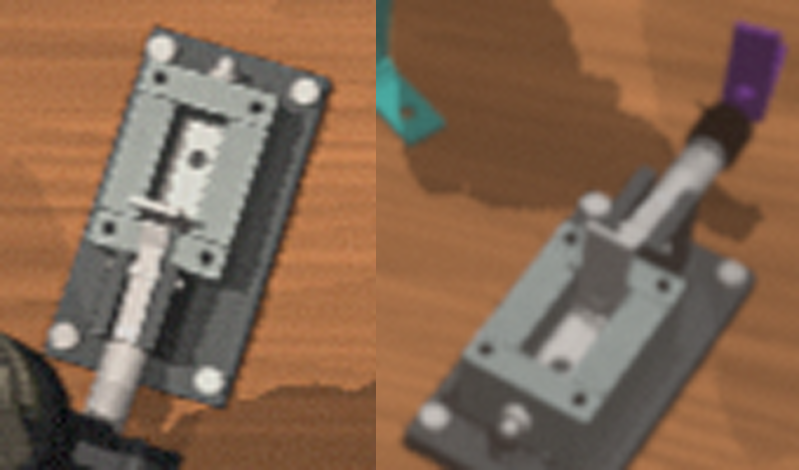

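The pin is parked: the shank is extended and the tip is out of the pocket. The leg is in the same place. Now I'll move over the leg and down.

Emit:
move_arm(moves=[0.02,-0.006,0.02,0,0.085,0.045,-0.0135,0.02,0,0.085,0.075,-0.0225,0.02,0,0.085,0.1,-0.03,0.02,0,0.085,0.123,-0.037,0.01,0,0.085,0.123,-0.037,-0.01,0,0.085,0.123,-0.037,-0.03,0,0.085,0.123,-0.037,-0.05,0,0.085,0.123,-0.037,-0.065,0,0.085,0.123,-0.037,-0.077,0,0.085,0.123,-0.037,-0.077,0,0.085,0.123,-0.037,-0.077,0,0.085])

```text
clock: 8.12
tcp_pos: [0.57, 0.2191, 0.078]
orientation: [-0.002, 0.141, 0.99, -0.001]
wrist_force: [0.4, 0.2, 0.4]
finger_gap: 0.085
grip_force: 0.0
```

Emit:
move_arm(moves=[0,0,0,0,0.06,0,0,0,0,0.04,0,0,0,0,0.035,0,0,0,0,0.03,0,0,0,0,0.02,0,0,0,0,0.015,0,0,0,0,0.015,0,0,0,0,0.015,0,0,0,0,0.015], newtons=40)

```text
clock: 8.87
tcp_pos: [0.5724, 0.2198, 0.0811]
orientation: [0.001, 0.141, 0.99, 0.0]
wrist_force: [-1.1, 0.4, 5.7]
finger_gap: 0.0236
grip_force: 39.4
```

Emit:
move_arm(moves=[0,0,0.003,0,0.015,0,0,0.008,0,0.015,0,0,0.015,0,0.015,0,0,0.025,0,0.015,0,0,0.035,0,0.015,0,0,0.05,0,0.015,0,0,0.065,0,0.015,0,0,0.08,0,0.015,0,0,0.095,0,0.015,0,0,0.105,0,0.015,0,0,0.11,0,0.015,0,0,0.11,0,0.015])

```text
clock: 9.87
tcp_pos: [0.5728, 0.2198, 0.1921]
orientation: [0.001, 0.141, 0.99, 0.001]
wrist_force: [0.1, -0.6, -0.9]
finger_gap: 0.0238
grip_force: 39.3
```

Run:
```python
from h import *
s=cam('scene'); t=cam('top')
st=env.get_state(); print(st['tcp_pos'],st['orientation'],st['wrist_force'],st['finger_gap'])
a=t['img'][160:290,180:265]; b=s['img'][150:320,340:460]
r=lambda i,h:cv2.resize(i,(int(i.shape[1]*h/i.shape[0]),h),interpolation=cv2.INTER_CUBIC)
t0=t['img'][165:285,350:460]
cv2.imwrite('pics/z5.png',np.hstack([r(b,480),r(t0,480)]))
```

```text
[0.57180328 0.21955355 0.19002702] [-1.42569488e-04  1.40942269e-01  9.90017806e-01 -3.39450137e-05] [ 0.22588236  0.26486504 -0.74852121] 0.02393985377554648
```

View pics/z5.png

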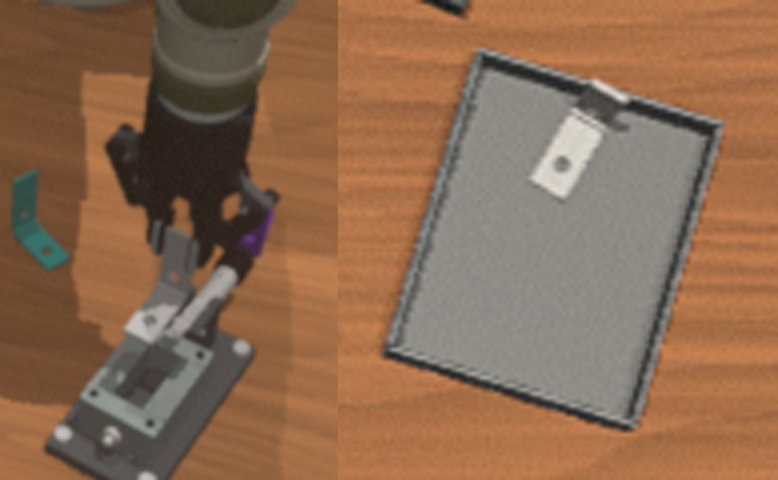

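The bracket hangs level in the jaws, clear of the die. In the tray, the finished bracket sits at the far end, around (580,140) in the right crop. Next I carry it to the near half.

Emit:
move_arm(moves=[0,-0.01,0.005,0,0.015,0,-0.03,0.01,0,0.015,0,-0.058,0.01,0,0.015,-0.002,-0.088,0.01,0,0.015,-0.005,-0.118,0.01,0,0.015,-0.008,-0.148,0.01,0,0.015,-0.011,-0.178,0.01,0,0.015,-0.014,-0.208,0.01,0,0.015,-0.017,-0.238,0.01,0,0.015,-0.019,-0.268,0.01,0,0.015,-0.021,-0.295,0.01,0,0.015,-0.022,-0.315,0.01,0,0.015])

```text
clock: 10.97
tcp_pos: [0.5487, -0.0982, 0.1997]
orientation: [-0.001, 0.142, 0.99, -0.0]
wrist_force: [-0.5, 0.2, -1.9]
finger_gap: 0.0238
grip_force: 39.3
```

Emit:
move_arm(moves=[-0.001,-0.022,0,0,0.015,-0.003,-0.045,0,0,0.015,-0.005,-0.07,0,0,0.015,-0.007,-0.09,-0.01,0,0.015,-0.008,-0.103,-0.02,0,0.015,-0.008,-0.11,-0.035,0,0.015,-0.008,-0.111,-0.055,0,0.015,-0.008,-0.111,-0.075,0,0.015,-0.008,-0.111,-0.095,0,0.015,-0.008,-0.111,-0.11,0,0.015,-0.008,-0.111,-0.12,0,0.015,-0.008,-0.111,-0.12,0,0.015])

```text
clock: 11.97
tcp_pos: [0.5397, -0.2053, 0.0772]
orientation: [-0.003, 0.141, 0.99, 0.001]
wrist_force: [-0.6, 0.5, -1.4]
finger_gap: 0.0239
grip_force: 39.3
```

Run:
```python
from h import *
s=cam('scene'); t=cam('top')
st=env.get_state(); print(st['tcp_pos'],st['orientation'],st['wrist_force'],st['finger_gap'])
b=s['img'][180:310,150:290]
r=lambda i,h:cv2.resize(i,(int(i.shape[1]*h/i.shape[0]),h),interpolation=cv2.INTER_CUBIC)
cv2.imwrite('pics/z6.png',r(b,540))
```

```text
[ 0.54160628 -0.20621184  0.08004916] [-5.34655062e-04  1.40870977e-01  9.90027783e-01  2.65667539e-04] [ 0.14469287 -0.14378153 -0.50695895] 0.023826862277058356
```

View pics/z6.png

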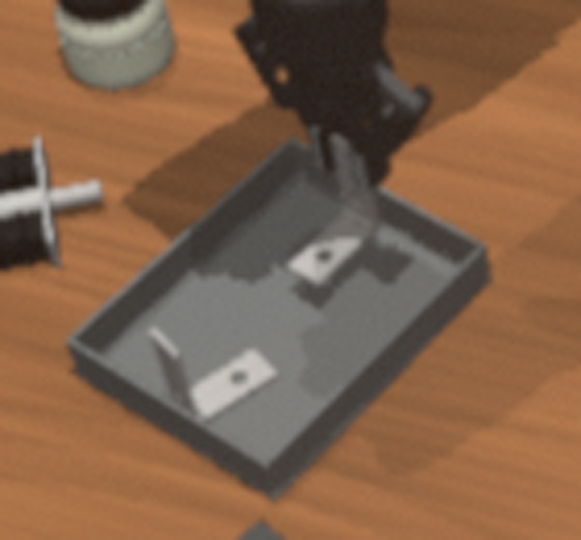

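The held bracket is level over the near half of the tray, well away from the finished one at (210,380). Lowering gently.

Emit:
move_arm(moves=[0,0,-0.005,0,0.015,0,0,-0.01,0,0.015,0,0,-0.014,0,0.015,0,0,-0.018,0,0.015,0,0,-0.02,0,0.015,0,0,-0.022,0,0.015,0,0,-0.022,0,0.015,0,0,-0.022,0,0.015])

```text
clock: 12.73
tcp_pos: [0.5419, -0.2064, 0.0583]
orientation: [-0.0, 0.141, 0.99, 0.0]
wrist_force: [-0.3, -0.4, -1.4]
finger_gap: 0.0237
grip_force: 39.3
```

Emit:
move_arm(moves=[0,0,-0.001,0,0.015,0,0,-0.002,0,0.015,0,0,-0.003,0,0.015,0,0,-0.004,0,0.015,0,0,-0.004,0,0.015])

```text
clock: 13.15
tcp_pos: [0.542, -0.2064, 0.0551]
orientation: [0.0, 0.141, 0.99, -0.0]
wrist_force: [-2.4, 1.6, 4.0]
finger_gap: 0.0241
grip_force: 39.8
```

Contact felt at +4 N, at the expected height. Releasing.

Emit:
move_arm(moves=[0,0,0,0,0.026,0,0,0,0,0.03,0,0,0,0,0.04,0,0,0,0,0.06,0,0,0,0,0.08,0,0,0,0,0.08,0,0,0,0,0.08,0,0,0.01,0,0.08,0,0,0.03,0,0.08,0,0,0.06,0,0.08,0,0,0.09,0,0.08,0,0,0.12,0,0.08])

```text
clock: 14.15
tcp_pos: [0.5417, -0.2062, 0.1762]
orientation: [-0.0, 0.141, 0.99, 0.0]
wrist_force: [0.1, -0.5, -0.3]
finger_gap: 0.0802
grip_force: 0.0
```

Emit:
move_arm(moves=[-0.02,0.03,0.02,0,0.08,-0.04,0.06,0.03,0,0.08,-0.06,0.09,0.03,0,0.08,-0.08,0.12,0.03,0,0.08,-0.09,0.15,0.03,0,0.08,-0.09,0.15,0.03,0,0.08,-0.09,0.15,0.03,0,0.08])

```text
clock: 14.73
tcp_pos: [0.4516, -0.0553, 0.2055]
orientation: [0.001, 0.14, 0.99, -0.0]
wrist_force: [-0.8, -0.2, 0.3]
finger_gap: 0.0805
grip_force: 0.0
```

Run:
```python
from h import *
s=cam('scene')
print(env.get_state()['clock'],env.get_state()['wrist_force'])
cv2.imwrite('pics/z7.png',cv2.resize(s['img'][195:345,150:450],None,fx=2.6,fy=2.6,interpolation=cv2.INTER_CUBIC))
```

```text
14.7833 [ 0.42355564 -0.42628159  0.74341311]
```

View pics/z7.png

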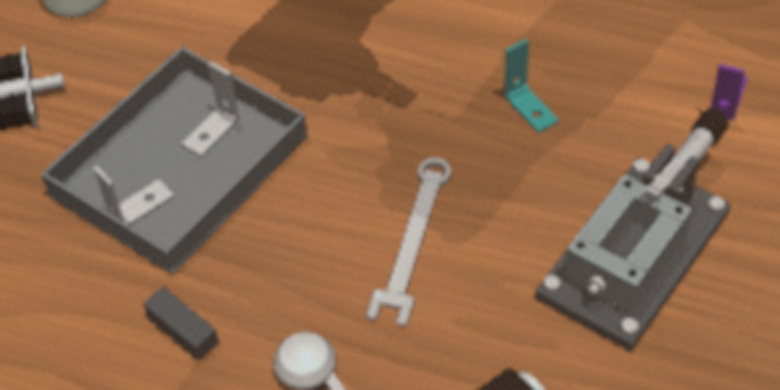

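The bracket stands in the tray at (215,115), the pin is still out with the knob at (712,125), and nothing else has moved.

```bash
python3 -c "
from workcell import env; print(env.hand_in())"
```

```text
the job is handed in; nothing more can be done
None
```

The job is handed in: the pin is parked on its catch and the bracket stands in the tray beside the finished one, with nothing else visibly moved; the judge's result was not shown.

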